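Knock a stuck flow-cell block out of its test nest

TASK

Lift the cover plate straight up off the two dowels of the test nest, keeping it level, and lay it flat on the rubber mat. Then raise the knockout rod fully by its black grip, so that it pushes the stuck flow-cell block up out of the nest, and take the block and set it in the steel tray, glass window upwards. Put the plate and the block down gently, and leave the glassware where it stands.

Things in the scene. Friction and masses are not known exactly. Their poses are not given: they have to be found in the camera images.
- nest: Aluminium arch bolted to the bench, 80 x 160 mm (x, y), 122 mm high, on a base 100 x 170 mm. Origin: centre of its underside, z up. Central cavity in its top 42 x 74 mm, 42 deep. Two 12 mm dowels at y = +62 and -62 mm stand 23 mm above the top face. Spring plungers in the cavity's end walls, 8 mm below its top, grip the block: up to 8 N beyond its weight to move. The rod enters by its floor.
- plate_handle (a point): Centre of the cover plate's dark grip bar (along y, 14 mm wide in x, 80 long, 18 high), 41 mm above the plate's underside, with 22 mm free below the bar. Loose aluminium plate 64 x 156 x 10 mm (x, y, z), 0.25 to 0.45 kg; its two 13 mm holes, 124 mm apart along y, fit over the dowels. At the start it lies on the nest's top face, axes along the nest's.
- knockout (a joint): Lift of the knockout rod in m: 0 is down (start), 0.032 is fully up. It slides straight up, is stiff (about 9 N by itself, 15 to 20 N with the block) and stays where it is left.
- knockout_grip (a point): Point on the axis of the knockout rod's grip, an upright black cylinder 26 mm across and 48 mm high: 22 mm below its top, 98 mm above the bench with the rod down. It stands 85 mm from the nest's centre on the nest's +x side, joined low down by a cross bar to the rod under the cavity, and rises with the rod.
- block_centre (a point): Centre of the flow-cell block, loose, 40 x 72 x 40 mm (x, y, z), steel, 0.25 to 0.4 kg, a round glass window and two dark ports on its top (+z). At the start it is in the cavity, axes along the nest's, its top 2 mm below the nest's top face. With the rod fully up it stands 29 mm proud of the nest and 11 mm of it is still in the cavity.
- mat_centre (a point): Centre of the top of a black rubber mat stuck to the bench, 150 x 200 mm (x, y), 3 mm thick.
- tray_in (a point): Centre of the inner floor (5 mm above the bench) of a low steel tray, 130 x 170 mm outside (x, y), rim 16 mm high, walls 5 mm. Loose, 0.9 kg.
- reagent_mid (a point): Middle of an amber glass bottle, 64 mm in diameter, 130 mm high. Leave alone.
- beaker_mid (a point): Middle of a glass beaker, 72 mm in diameter, 90 mm high. Leave alone.
- jar_mid (a point): Middle of a glass jar, 60 mm in diameter, 70 mm high. Leave alone.
Not all that is in view belongs to the job. There is more than one size of the part that bears plate_handle; the job needs the smallest.

How it is judged:
By the outcome, as a careful person would: the job done as asked, in the order asked, and still so for the second after the job is handed in, with the robot touching nothing.
It also fails if it takes over 72 s, if anything falls off the work surface, if the arm or the gripper's body presses on something with over 40 N, if the wrist force passes 120 N, or if a joint passes its speed limit or range.

ROBOT

A 6-joint arm with a two-finger parallel gripper is mounted at the origin on the work surface. World frame = base frame: x ahead of the robot, y to its left, z up, the work surface at z = 0. Lengths are in m, angles in degrees, forces in N, time in s.
With the tool pointing down it reaches from about 0.325 to 0.85 m from the base axis. Payload 15.5 kg.
Tool frame: the origin (TCP) lies midway between the tips of the shut fingers; the grasp point (between the pads) lies 19 mm behind it (ctrl.grip_point_offset is the distance from the TCP to the grasp point, in m); z points along the fingers, y is the direction in which the jaws open and shut (so a half turn about z gives the same grasp; the last joint's range is limited). The gripper opens to 91 mm and grips with 3 to 60 N. Pads are 32 mm wide; open, the fingers measure 118 mm over their backs; the gripper's body (76 mm by 178 mm) begins 60 mm behind the grasp point.
Start: joints at [63.971, 28.281, 77.091, -0, 74.628, -5.472], TCP at [0.219, 0.585, 0.214] pointing down, gripper open.
Joint ranges: [-166.48, 166.48], [-47.26, 123.95], [12.59, 153.08], [-70.14, 250.14], [6.76, 159.57], [-176.63, 176.63]. Speed limits (degrees/s): [108.29, 108.29, 147.25, 172.46, 172.46, 172.46].

INTERFACE

Orientations are given as [roll, pitch, yaw] about the fixed x, y, z axes, in that order (R = Rz(yaw) Ry(pitch) Rx(roll)).
In Python, from workcell import readout, get_image, ctrl gives the robot as it stands.
- The arm moves only by the tool jog_arm, never from a script. Its argument "increments" is a list of rows, each an object of numbers: "dx", "dy", "dz": the shift along the tool's x, y, z in mm; "turn": the turn about the tool's z in rad. In form: [{"dx": .., "dy": .., "dz": .., "turn": ..}, ...]. A call has exactly 8 rows; each row is the pose to reach, as a shift and turn from the pose measured when the call began, along the tool's axes at that moment; what a row does not reach only later rows make up. A row lasts 1/12 s, in which the tool goes at most 41.7 mm and 7.16 degrees, less where a joint would pass 70% of its speed; a pose out of reach is approached as far as the arm can. A call with a gripper value outside its range is refused whole. "grip" is the opening in per cent of the stroke, from 0 (shut) to 100 (fully open), set as the call begins (left out, the last holds). The fingers move at their own pace and stop on an object; the grip force is fixed at half the most. Time passes only in rows, so rows that repeat a pose let the fingers close, or fill a call up. It gives the time, the measured TCP pose, the force and the opening at its end, in the units of the state.
- readout.get_state(): the state, without advancing time (a new reading comes with each control period).
- get_image(name): name is "side" or "top"; returns a dict with "pixels" (420x560x3 uint8, blue, green, red), "range_z" (420x560 float32, m along the optical axis (not along the pixel's ray), 0 where there is no reading), "mtx" (3x3 intrinsics, pixels), "pose" (4x4, takes a point from camera to world coordinates). Camera axes: x right, y up, looking along -z (the intrinsics and any distortion apply to the point x, -y, -z); pixel columns grow to the right and rows downward; lengths in m; the calibration is good to about 2 mm. A picture is of the moment at which its call begins.
- ctrl.job_done(): hands the job in, once; it reports no verdict.
The state is a dict: "time_s": time; "joint_pos": joint angles; "joint_vel": joint speeds; "effort": joint torques, N m; "eef_pos": TCP position; "eef_rot": TCP orientation; "wrist_force": force on the tool from outside, world axes, zero at the start; "wrist_torque": the same for the moment, N m; "finger_gap": finger opening in m.
Only numpy, scipy, OpenCV 4.12 (cv2) and the standard library are available. Lean on these libraries where they do the work, as an engineer would, in place of code of your own. Each camera call takes 0.05 s, during which the arm holds its last target.

## Working session

There is one attempt and no reset: what is moved stays moved. The work goes in short steps, Python scripts to look and compute and a tool call to move; the robot and the scene stay as the last step left them, time stands still between calls to the robot, and variables do not carry over. Pictures are saved under pics/ and viewed, and the job is handed in when it is done.

Besides the shell and the picture viewer there is one more tool, called after ">>>" as name([rows], argument=value, ...), one row to a line, values as JSON. jog_arm: Moves the arm, as the interface text tells. Its arguments: {"type":"object","properties":{"increments":{"type":"array"},"grip":{"type":"number"}},"required":["increments"]}

```bash
ls; mkdir -p pics
python3 - <<'E'
from workcell import readout, get_image, ctrl
import cv2,numpy as np
for n in("side","top"):
    d=get_image(n); cv2.imwrite(f"pics/{n}0.png",d["pixels"]); np.savez(f"{n}0.npz",**d); print(n,d["mtx"],d["pose"],d.keys())
print(readout.get_state(),ctrl.grip_point_offset)
E
```

```text
pics
side [[412.92980562   0.         279.24120514]
 [  0.         412.92980562 216.51351295]
 [  0.           0.           1.        ]] [[ 0.78846864  0.35315078 -0.50358885 -0.10229113]
 [-0.61481806  0.42885624 -0.66187694 -0.78051444]
 [-0.01777514  0.83148473  0.55526317  0.79939942]
 [ 0.          0.          0.          1.        ]] dict_keys(['pixels', 'range_z', 'mtx', 'pose'])
top [[494.58481171   0.         281.9814168 ]
 [  0.         494.58481171 209.57264098]
 [  0.           0.           1.        ]] [[-0.01991886  0.99597699 -0.08736745  0.38415007]
 [-0.99965986 -0.01836847  0.0185139   0.02540442]
 [ 0.01683461  0.08770651  0.9960041   1.42365702]
 [ 0.          0.          0.          1.        ]] dict_keys(['pixels', 'range_z', 'mtx', 'pose'])
{'time_s': 0.1, 'joint_pos': array([ 6.39717770e+01,  2.83112869e+01,  7.71218074e+01,  6.60085784e-04,
        7.46296122e+01, -5.47198461e+00]), 'joint_vel': array([-0.01180673, -0.05747357, -0.14128062, -0.07958028, -0.00488349,
        0.00958064]), 'effort': array([ 5.40610872e-04, -8.80249715e+01, -3.82546735e+01,  7.08886958e-02,
        4.79809055e-02, -1.37727048e-05]), 'eef_pos': array([0.21930353, 0.58490693, 0.21340879]), 'eef_rot': array([-1.79937640e+02, -6.61301446e-03,  1.59443583e+02]), 'wrist_force': array([ 0.13589266,  0.5636673 , -0.27666792]), 'wrist_torque': array([-0.07830199, -0.02392025, -0.02362713]), 'finger_gap': 0.09129211393313551} 0.0188
```

View pics/side0.png

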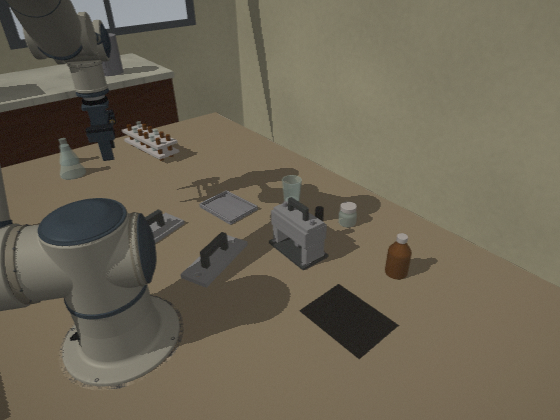

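View pics/top0.png

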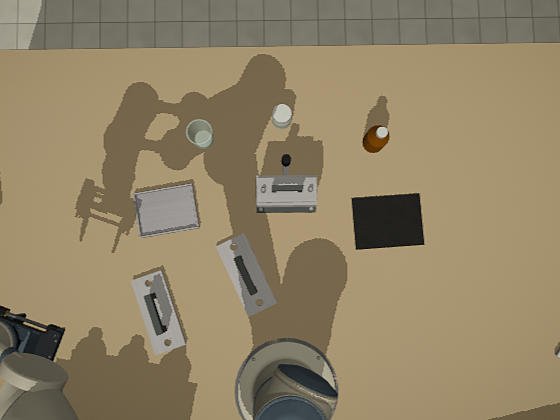

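The top view shows the nest at about (287,193), the grip at (286,160), the mat at (388,221) and the tray at (167,209). The jar is at (282,115), the beaker at (200,133) and the bottle at (375,139). Two decoy plates lie on the bench at (246,274) and (158,312). Next I'll measure these.

```bash
cat > h.py <<'E'
import numpy as np,cv2
def cloud(d):
    K=d["mtx"];P=d["pose"];z=d["range_z"];h,w=z.shape
    u,v=np.meshgrid(np.arange(w),np.arange(h))
    p=np.stack([(u-K[0,2])/K[0,0]*z,-(v-K[1,2])/K[1,1]*z,-z],-1)
    return p@P[:3,:3].T+P[:3,3]
def ray(d,uv,zp):
    K=d["mtx"];P=d["pose"];u,v=uv
    r=P[:3,:3]@np.array([(u-K[0,2])/K[0,0],-(v-K[1,2])/K[1,1],-1]);o=P[:3,3]
    return o+r*(zp-o[2])/r[2]
def proj(d,X):
    K=d["mtx"];P=d["pose"];c=P[:3,:3].T@(np.array(X)-P[:3,3]);return K[0,0]*c[0]/-c[2]+K[0,2],K[1,1]*-c[1]/-c[2]+K[1,2]
def rect(pts):
    return cv2.minAreaRect(np.float32(pts[:,:2]*1000))
E
python3 - <<'E'
from h import *
t=np.load("top0.npz");C=cloud(t);im=t["pixels"];s=np.load("side0.npz");S=cloud(s)
def box(C,c0,c1,r0,r1,z0,z1):
    q=C[r0:r1,c0:c1].reshape(-1,3);return q[(q[:,2]>z0)&(q[:,2]<z1)]
print("bench z",np.median(C[340:380,450:500,2]))
for nm,b in dict(handle=(240,330,165,225,.145,.2),plate=(240,330,165,225,.115,.142),grip=(270,300,148,172,.06,.135),jar=(265,300,95,132,.03,.1),beaker=(180,220,112,155,.03,.12),bottle=(355,400,115,160,.03,.2),tray=(125,210,175,245,.01,.03),dec1=(210,280,230,320,.006,.02),dec2=(125,190,260,360,.006,.02)).items():
    q=box(C,*b)
    if len(q)<5: print(nm,len(q));continue
    print(nm,len(q),rect(q),"z",np.percentile(q[:,2],[5,50,95]).round(4))
q=S.reshape(-1,3)
for nm,(x0,x1,y0,y1,z0,z1) in dict(handleS=(.35,.55,-.1,.1,.15,.2),gripS=(.47,.6,-.1,.08,.07,.14)).items():
    m=q[(q[:,0]>x0)&(q[:,0]<x1)&(q[:,1]>y0)&(q[:,1]<y1)&(q[:,2]>z0)&(q[:,2]<z1)];print(nm,len(m),rect(m) if len(m) else 0)
g=im.max(2)
m=np.uint8(g[180:260,335:435]<40);cs,_=cv2.findContours(m,0,2);c=max(cs,key=cv2.contourArea);r=cv2.minAreaRect(c+[335,180])
p=np.array([ray(t,uv,.003) for uv in cv2.boxPoints(r)]);print("mat",r,rect(p))
cv2.imwrite("pics/nz.png",cv2.resize(im[140:235,230:350],None,fx=6,fy=6,interpolation=2))
cv2.imwrite("pics/ns.png",cv2.resize(s["pixels"][170:280,250:370],None,fx=5,fy=5,interpolation=2))
E
```

```text
bench z 0.00016912648029066002
handle 200 ((550.5480346679688, -8.636241912841797), (127.57420349121094, 14.218266487121582), 89.63360595703125) z [0.15   0.1711 0.1757]
plate 1610 ((550.9894409179688, -10.353202819824219), (159.4580535888672, 80.9655532836914), 89.50727081298828) z [0.1192 0.1308 0.1362]
grip 95 ((634.6572265625, -10.558002471923828), (24.015361785888672, 24.49791145324707), 40.0029182434082) z [0.0869 0.1182 0.123 ]
jar 371 ((771.6211547851562, -2.2047157287597656), (55.600955963134766, 55.66561508178711), 35.86420440673828) z [0.0389 0.0687 0.0743]
beaker 384 ((720.4703979492188, 225.21275329589844), (68.58369445800781, 71.1839599609375), 88.5409164428711) z [0.0337 0.0727 0.0913]
bottle 503 ((700.7334594726562, -267.30865478515625), (61.4086799621582, 62.00776672363281), 39.53904724121094) z [0.0412 0.092  0.132 ]
tray 461 ((531.3280639648438, 335.7095947265625), (167.83602905273438, 171.35447692871094), 8.970917701721191) z [0.0103 0.0144 0.02  ]
dec1 2117 ((327.9892883300781, 111.05477142333984), (250.6167449951172, 193.0076904296875), 0.49859923124313354) z [0.008  0.0135 0.0182]
dec2 2104 ((235.31686401367188, 359.10150146484375), (174.1392059326172, 263.8228454589844), 89.94424438476562) z [0.0081 0.0131 0.0178]
handleS 130 ((545.6795654296875, -11.08359146118164), (8.418327331542969, 84.12705993652344), 0.13479535281658173)
gripS 1504 ((552.3932495117188, -12.043655395507812), (164.00454711914062, 86.12247467041016), 89.46324157714844)
mat ((387.4974365234375, 220.96446228027344), (51.01288604736328, 68.25466918945312), 85.91438293457031) ((470.5992126464844, -305.70648193359375), (147.65859985351562, 200.86849975585938), 2.925335168838501)
```

View pics/nz.png

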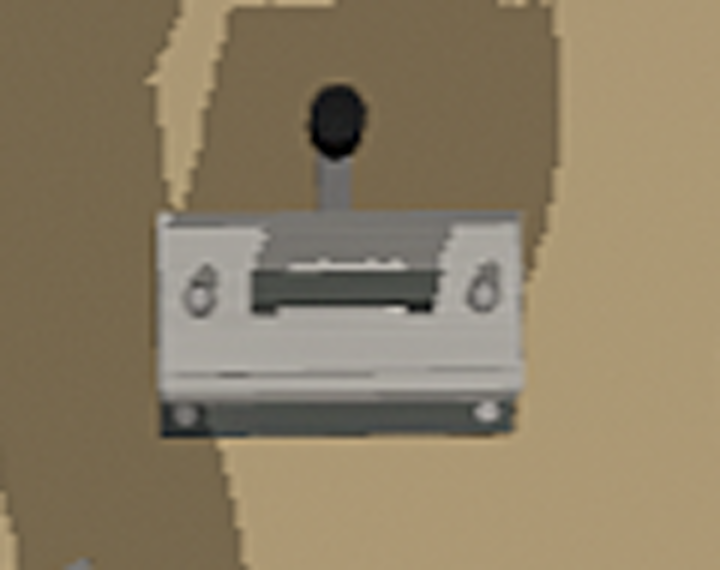

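View pics/ns.png

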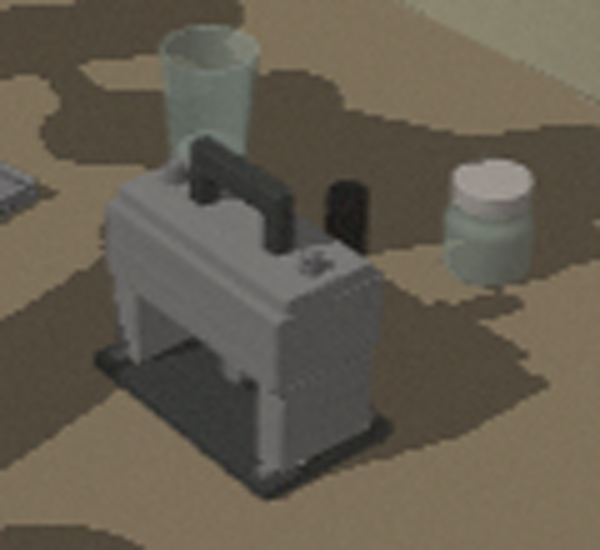

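The zoomed views show the bar dark on the plate, roughly along world y, with both dowels through the holes and the black grip on the +x side. Next I'll refine the handle, yaw, grip and tray.

Run:
```python
from h import *
t=np.load("top0.npz");C=cloud(t);im=t["pixels"].astype(int);s=np.load("side0.npz");S=cloud(s)
for n,Q in(("top",C),("side",S)):
    q=Q.reshape(-1,3);q=q[(abs(q[:,0]-.55)<.06)&(abs(q[:,1]+.01)<.1)]
    m=q[(q[:,2]>.162)&(q[:,2]<.19)];print(n,"bar",len(m),rect(m),np.median(m[:,2]))
    m=q[(q[:,2]>.125)&(q[:,2]<.138)];print(n,"plate",rect(m))
    q=Q.reshape(-1,3);m=q[(abs(q[:,0]-.635)<.03)&(abs(q[:,1]+.01)<.03)&(q[:,2]>.112)&(q[:,2]<.13)];print(n,"grip",len(m),rect(m),np.percentile(m[:,2],95))
    m=q[(abs(q[:,0]-.53)<.1)&(abs(q[:,1]-.24)<.11)&(q[:,2]>.009)&(q[:,2]<.022)];print(n,"tray",len(m),rect(m))
    m=q[(abs(q[:,0]-.4)<.13)&(abs(q[:,1]-.1)<.1)&(q[:,2]>.006)&(q[:,2]<.014)];print(n,"dec1",len(m),rect(m))
# image-based
def im_rect(mask,off,zp,nm):
    cs,_=cv2.findContours(np.uint8(mask),0,1);c=max(cs,key=cv2.contourArea).reshape(-1,2)+off
    p=np.array([ray(t,uv,zp) for uv in c]);print(nm,rect(p),len(c))
b=im.max(2)
im_rect(b[180:193,262:312]<75,[262,180],.172,"barimg")
im_rect(b[145:170,275:300]<35,[275,145],.12,"gripimg")
m=C[:,:,2]>.009; im_rect(m[175:245,125:210],[125,175],.014,"trayimg")
m=(C[:,:,2]>.1);im_rect(m[172:212,245:330],[245,172],.132,"plateimg")
print(C[205:212,165:169].reshape(-1,3).mean(0))
```

```text
top bar 186 ((550.5949096679688, -9.388877868652344), (76.84911346435547, 13.82994270324707), 88.8333740234375) 0.17155607670917838
top plate ((551.0199584960938, -10.171783447265625), (79.64567565917969, 159.02613830566406), 0.07959175854921341)
top grip 75 ((635.234375, -10.53689193725586), (22.957408905029297, 23.96819305419922), 40.77812576293945) 0.12344667690475015
top tray 309 ((523.0535888671875, 239.59893798828125), (226.9492645263672, 169.45347595214844), 86.59507751464844)
top dec1 1058 ((398.5288391113281, 103.04119110107422), (198.2185821533203, 255.89193725585938), 88.95741271972656)
side bar 131 ((550.7969360351562, -11.36124038696289), (81.17208099365234, 17.58748435974121), 87.64701843261719) 0.17118743753507326
side plate ((548.9782104492188, -11.325904846191406), (161.8096466064453, 75.73540496826172), 88.09945678710938)
side grip 48 ((635.5250244140625, -12.581382751464844), (25.462818145751953, 24.606069564819336), 67.57512664794922) 0.12292148338832325
side tray 195 ((512.6505126953125, 239.61228942871094), (228.08462524414062, 148.4049835205078), 86.02246856689453)
side dec1 450 ((403.61016845703125, 94.69103240966797), (161.04017639160156, 271.3128967285156), 82.474853515625)
barimg ((542.5426635742188, -10.377670288085938), (73.97760772705078, 2.5698113441467285), 88.98079681396484) 60
gripimg ((631.1825561523438, -12.211960792541504), (21.376649856567383, 27.080036163330078), 88.8582992553711) 27
trayimg ((512.6575927734375, 332.7113952636719), (130.37710571289062, 170.79872131347656), 8.974547386169434) 204
plateimg ((549.0175170898438, -10.372673034667969), (158.2445831298828, 79.61015319824219), 89.01179504394531) 177
[0.51925138 0.33033546 0.00479456]
```

```bash
cat > mv.py <<'E'
import sys,numpy as np
from scipy.spatial.transform import Rotation as R
from workcell import readout
s=readout.get_state()
r=R.from_euler('xyz',s["eef_rot"],degrees=True)
x,y,z,yaw=map(float,sys.argv[1:5])
d=r.inv().apply(np.array([x,y,z])-s["eef_pos"])*1000
dy=(s["eef_rot"][2]-yaw+180)%360-180
print("t",round(s["time_s"],2),"pos",s["eef_pos"].round(4),s["eef_rot"].round(2),"F",s["wrist_force"].round(1),"T",s["wrist_torque"].round(2),"gap",round(s["finger_gap"],4),"j",s["joint_pos"].round(1))
print("dx %.1f dy %.1f dz %.1f turn %.4f rad"%(*d,np.radians(dy)))
E
python3 mv.py .5505 -.0105 .26 89; python3 mv.py .4 .3 .28 120
```

```text
t 0.1 pos [0.2193 0.5849 0.2134] [-1.7994e+02 -1.0000e-02  1.5944e+02] F [ 0.1  0.6 -0.3] T [-0.08 -0.02 -0.02] gap 0.0913 j [64.  28.3 77.1  0.  74.6 -5.5]
dx -519.2 dy -441.3 dz -46.2 turn 1.2295 rad
t 0.1 pos [0.2193 0.5849 0.2134] [-1.7994e+02 -1.0000e-02  1.5944e+02] F [ 0.1  0.6 -0.3] T [-0.08 -0.02 -0.02] gap 0.0913 j [64.  28.3 77.1  0.  74.6 -5.5]
dx -269.2 dy -203.4 dz -66.4 turn 0.6884 rad
```

>>> jog_arm([
  {"dx":-30,"dy":-24,"dz":-12,"turn":0.1},
  {"dx":-60,"dy":-49,"dz":-24,"turn":0.2},
  {"dx":-90,"dy":-74,"dz":-36,"turn":0.3},
  {"dx":-120,"dy":-99,"dz":-46,"turn":0.4},
  {"dx":-150,"dy":-124,"dz":-56,"turn":0.5},
  {"dx":-180,"dy":-149,"dz":-60,"turn":0.6},
  {"dx":-210,"dy":-174,"dz":-60,"turn":0.7},
  {"dx":-240,"dy":-199,"dz":-60,"turn":0.8},
], grip=60)

```text
time_s: 0.77
eef_pos: [0.3747, 0.3127, 0.2738]
eef_rot: [-180.0, 0.0, 113.3]
wrist_force: [0.8, 0.0, 0.4]
finger_gap: 0.0549
```

```bash
python3 mv.py .5505 -.0105 .25 89
```

```text
t 0.77 pos [0.3747 0.3127 0.2738] [-1.7998e+02  4.0000e-02  1.1334e+02] F [0.8 0.  0.4] T [-0.03  0.01  0.02] gap 0.0549 j [32.9 13.7 90.7 -0.  75.6  9.5]
dx -366.4 dy 33.4 dz 24.1 turn 0.4247 rad
```

>>> jog_arm([
  {"dx":-40,"dy":4,"dz":0,"turn":0.1},
  {"dx":-80,"dy":8,"dz":0,"turn":0.2},
  {"dx":-120,"dy":12,"dz":0,"turn":0.3},
  {"dx":-160,"dy":16,"dz":4,"turn":0.4},
  {"dx":-200,"dy":20,"dz":8,"turn":0.425},
  {"dx":-240,"dy":24,"dz":12,"turn":0.425},
  {"dx":-280,"dy":28,"dz":16,"turn":0.425},
  {"dx":-320,"dy":30,"dz":20,"turn":0.425},
])

```text
time_s: 1.43
eef_pos: [0.5296, 0.0287, 0.2537]
eef_rot: [-180.0, 0.0, 89.0]
wrist_force: [1.1, 1.0, 0.4]
finger_gap: 0.0551
```

```bash
python3 mv.py .5505 -.0105 .22 89
```

```text
t 1.43 pos [0.5296 0.0287 0.2537] [-1.7999e+02  4.0000e-02  8.8970e+01] F [1.1 1.  0.4] T [-0.08  0.    0.03] gap 0.0551 j [-3.3 18.4 87.1 -0.  74.5 -2.3]
dx -38.8 dy 21.6 dz 33.7 turn -0.0005 rad
```

>>> jog_arm([
  {"dx":-20,"dy":11,"dz":10,"turn":0},
  {"dx":-38.8,"dy":21.6,"dz":34,"turn":0},
  {"dx":-38.8,"dy":21.6,"dz":50,"turn":0},
  {"dx":-38.8,"dy":21.6,"dz":64,"turn":0},
  {"dx":-38.8,"dy":21.6,"dz":76,"turn":0},
  {"dx":-38.8,"dy":21.6,"dz":76,"turn":0},
  {"dx":-38.8,"dy":21.6,"dz":76,"turn":0},
  {"dx":-38.8,"dy":21.6,"dz":76,"turn":0},
])

```text
time_s: 2.1
eef_pos: [0.5508, -0.0104, 0.1784]
eef_rot: [180.0, 0.0, 89.0]
wrist_force: [-0.1, 0.5, 0.2]
finger_gap: 0.055
```

```bash
python3 mv.py .5505 -.0105 .144 89
python3 - <<'E'
from h import *
from workcell import get_image
for n in("side","top"):
    d=get_image(n);np.savez(n+"1.npz",**d);im=d["pixels"]
    u,v=map(int,proj(d,(.55,-.01,.16)));cv2.imwrite(f"pics/{n}1.png",cv2.resize(im[v-50:v+50,u-60:u+60],None,fx=6,fy=6,interpolation=2))
E
```

```text
t 2.1 pos [ 0.5508 -0.0104  0.1784] [1.7998e+02 4.0000e-02 8.8990e+01] F [-0.1  0.5  0.2] T [-0.06  0.01  0.02] gap 0.055 j [-7.3 24.6 90.3 -0.  65.2 -6.2]
dx -0.0 dy -0.3 dz 34.4 turn -0.0002 rad
```

View pics/side1.png

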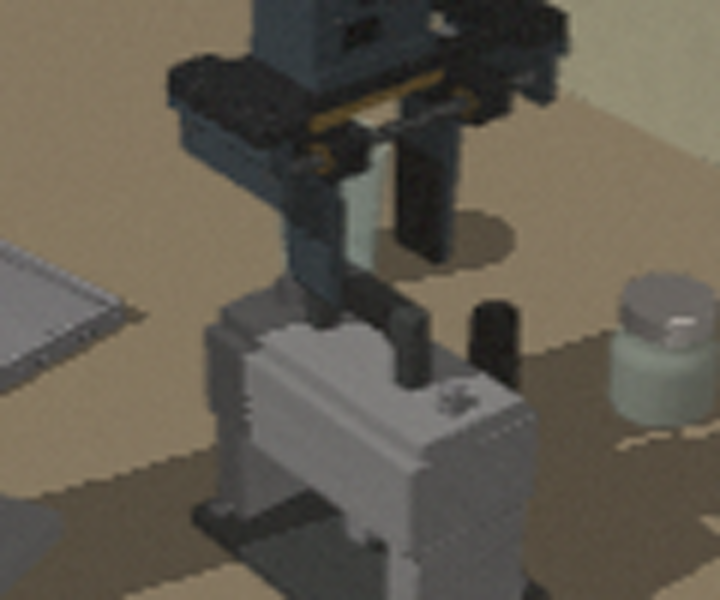

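View pics/top1.png

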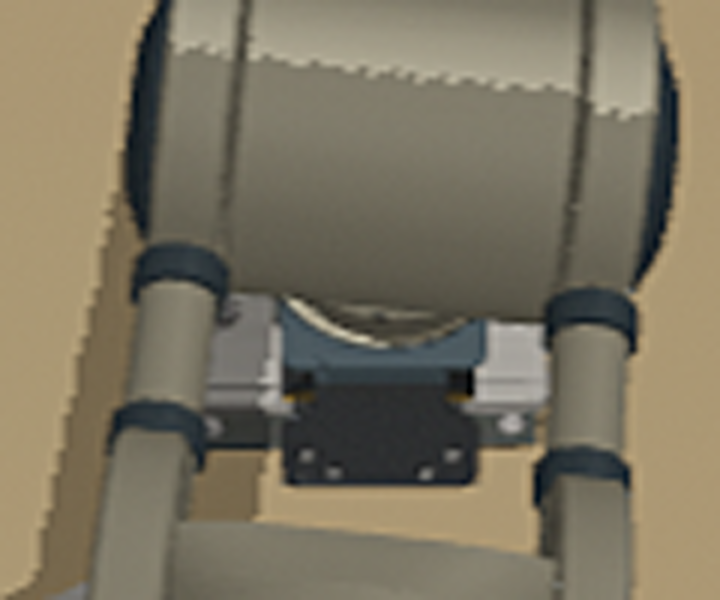

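The near finger is on the −x side of the bar and the far one on the +x side, so they straddle it. I'll go down and close.

>>> jog_arm([
  {"dx":0,"dy":0,"dz":15,"turn":0},
  {"dx":0,"dy":0,"dz":25,"turn":0},
  {"dx":0,"dy":0,"dz":30,"turn":0},
  {"dx":0,"dy":0,"dz":33,"turn":0},
  {"dx":0,"dy":0,"dz":34,"turn":0},
  {"dx":0,"dy":0,"dz":34,"turn":0},
  {"dx":0,"dy":0,"dz":34,"turn":0},
  {"dx":0,"dy":0,"dz":34,"turn":0},
], grip=30)

```text
time_s: 2.87
eef_pos: [0.5512, -0.0105, 0.145]
eef_rot: [179.9, 0.0, 89.0]
wrist_force: [0.1, 0.4, -0.1]
finger_gap: 0.0272
```

>>> jog_arm([
  {"dx":0,"dy":0,"dz":0,"turn":0},
  {"dx":0,"dy":0,"dz":0,"turn":0},
  {"dx":0,"dy":0,"dz":0,"turn":0},
  {"dx":0,"dy":0,"dz":0,"turn":0},
  {"dx":0,"dy":0,"dz":0,"turn":0},
  {"dx":0,"dy":0,"dz":0,"turn":0},
  {"dx":0,"dy":0,"dz":0,"turn":0},
  {"dx":0,"dy":0,"dz":0,"turn":0},
], grip=0)

```text
time_s: 3.53
eef_pos: [0.551, -0.0105, 0.1452]
eef_rot: [179.9, 0.1, 89.0]
wrist_force: [-2.7, -0.9, 5.2]
finger_gap: 0.0135
```

```bash
python3 mv.py .5505 -.0105 .144 89
```

```text
t 3.53 pos [ 0.551  -0.0105  0.1452] [1.7991e+02 6.0000e-02 8.9010e+01] F [-2.7 -0.9  5.2] T [-0.06  0.67  0.54] gap 0.0135 j [-7.3 26.9 92.4 -0.1 60.6 -6.3]
dx 0.0 dy -0.6 dz 1.2 turn 0.0002 rad
```

>>> jog_arm([
  {"dx":0,"dy":-0.4,"dz":0,"turn":-0.005},
  {"dx":0,"dy":-0.4,"dz":-1,"turn":-0.005},
  {"dx":0,"dy":-0.4,"dz":-2,"turn":-0.005},
  {"dx":0,"dy":-0.4,"dz":-4,"turn":-0.005},
  {"dx":0,"dy":-0.4,"dz":-6,"turn":-0.005},
  {"dx":0,"dy":-0.4,"dz":-8,"turn":-0.005},
  {"dx":0,"dy":-0.4,"dz":-10,"turn":-0.005},
  {"dx":0,"dy":-0.4,"dz":-10,"turn":-0.005},
])

```text
time_s: 4.2
eef_pos: [0.5508, -0.0105, 0.1557]
eef_rot: [179.9, 0.1, 89.3]
wrist_force: [-0.4, -1.1, -4.2]
finger_gap: 0.0138
```

```bash
python3 mv.py .5505 -.0105 .144 89
```

```text
t 4.2 pos [ 0.5508 -0.0105  0.1557] [1.7988e+02 7.0000e-02 8.9300e+01] F [-0.4 -1.1 -4.2] T [-0.1   0.13  0.02] gap 0.0138 j [-7.3 26.1 91.8 -0.1 61.9 -6.5]
dx 0.0 dy -0.3 dz 11.7 turn 0.0053 rad
```

>>> jog_arm([
  {"dx":0,"dy":0,"dz":-4,"turn":0},
  {"dx":0,"dy":0,"dz":-9,"turn":0},
  {"dx":0,"dy":0,"dz":-15,"turn":0},
  {"dx":0,"dy":0,"dz":-22,"turn":0},
  {"dx":0,"dy":0,"dz":-32,"turn":0},
  {"dx":0,"dy":0,"dz":-44,"turn":0},
  {"dx":0,"dy":0,"dz":-55,"turn":0},
  {"dx":0,"dy":0,"dz":-60,"turn":0},
])

```text
time_s: 4.87
eef_pos: [0.5513, -0.0105, 0.2178]
eef_rot: [179.8, 0.1, 89.3]
wrist_force: [0.9, 0.6, -3.9]
finger_gap: 0.0136
```

```bash
python3 mv.py .4706 -.3057 .1 92
python3 - <<'E'
from h import *
from workcell import get_image
d=get_image("side");cv2.imwrite("pics/side2.png",cv2.resize(d["pixels"][120:300,200:400],None,fx=3,fy=3,interpolation=2))
E
```

```text
t 4.87 pos [ 0.5513 -0.0105  0.2178] [1.7975e+02 8.0000e-02 8.9300e+01] F [ 0.9  0.6 -3.9] T [-0.04 -0.02  0.02] gap 0.0136 j [-7.3 22.  87.5 -0.1 70.2 -6.6]
dx -296.0 dy -77.6 dz 117.9 turn -0.0470 rad
```

View pics/side2.png

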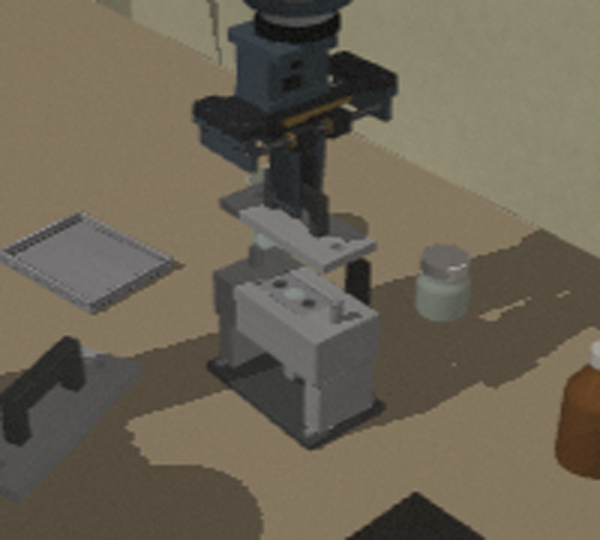

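The picture shows the plate level and clear of the dowels, with the block's window and ports visible in the cavity below it. Next I'll carry it to the mat.

>>> jog_arm([
  {"dx":-12,"dy":-3,"dz":0,"turn":-0.005},
  {"dx":-32,"dy":-8,"dz":0,"turn":-0.01},
  {"dx":-62,"dy":-16,"dz":0,"turn":-0.02},
  {"dx":-98,"dy":-26,"dz":0,"turn":-0.03},
  {"dx":-134,"dy":-35,"dz":0,"turn":-0.04},
  {"dx":-170,"dy":-45,"dz":0,"turn":-0.047},
  {"dx":-205,"dy":-54,"dz":10,"turn":-0.047},
  {"dx":-230,"dy":-62,"dz":25,"turn":-0.047},
])

```text
time_s: 5.58
eef_pos: [0.4868, -0.243, 0.1939]
eef_rot: [179.6, 0.2, 91.9]
wrist_force: [1.5, -0.7, -5.2]
finger_gap: 0.0139
```

```bash
python3 mv.py .4706 -.3057 .1 92
```

```text
t 5.58 pos [ 0.4868 -0.243   0.1939] [179.58   0.22  91.95] F [ 1.5 -0.7 -5.2] T [-0.17  0.03  0.02] gap 0.0139 j [-32.9  22.8  90.5   0.1  66.3 -34.8]
dx -61.8 dy -19.0 dz 94.0 turn -0.0009 rad
```

>>> jog_arm([
  {"dx":-20,"dy":-6,"dz":15,"turn":0},
  {"dx":-40,"dy":-12,"dz":32,"turn":0},
  {"dx":-56,"dy":-17,"dz":52,"turn":0},
  {"dx":-62,"dy":-19,"dz":75,"turn":0},
  {"dx":-62,"dy":-19,"dz":95,"turn":0},
  {"dx":-62,"dy":-19,"dz":110,"turn":0},
  {"dx":-62,"dy":-19,"dz":120,"turn":0},
  {"dx":-62,"dy":-19,"dz":125,"turn":0},
])

```text
time_s: 6.25
eef_pos: [0.4703, -0.3057, 0.0677]
eef_rot: [179.7, 0.2, 91.9]
wrist_force: [-0.3, 0.5, -3.7]
finger_gap: 0.0137
```

```bash
python3 mv.py .4706 -.3057 .0265 92;python3 - <<'E'
from h import *
from workcell import get_image
d=get_image("side");cv2.imwrite("pics/side3.png",cv2.resize(d["pixels"][200:380,270:470],None,fx=3,fy=3,interpolation=2))
E
```

```text
t 6.25 pos [ 0.4703 -0.3057  0.0677] [1.7966e+02 1.5000e-01 9.1940e+01] F [-0.3  0.5 -3.7] T [-0.07  0.06  0.08] gap 0.0137 j [-39.2  33.6  95.3   0.1  50.7 -41.2]
dx 0.1 dy 0.1 dz 41.2 turn -0.0010 rad
```

View pics/side3.png

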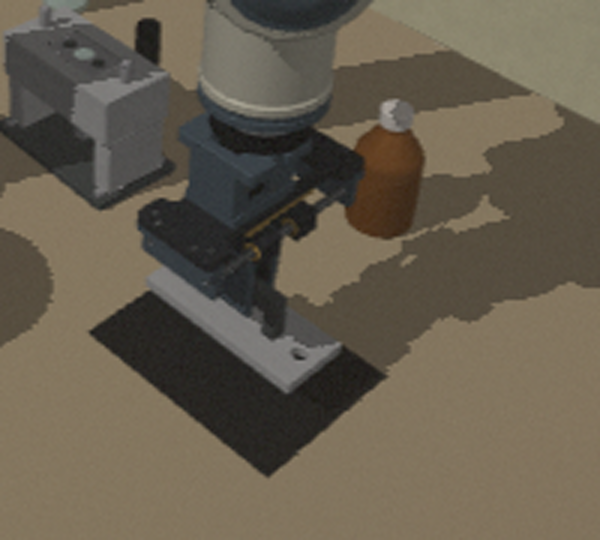

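The picture shows the plate level above the mat at about (245,330) in the crop, clear of the bottle. I'll lower it gently.

>>> jog_arm([
  {"dx":0,"dy":0,"dz":8,"turn":0},
  {"dx":0,"dy":0,"dz":18,"turn":0},
  {"dx":0,"dy":0,"dz":26,"turn":0},
  {"dx":0,"dy":0,"dz":31,"turn":0},
  {"dx":0,"dy":0,"dz":34,"turn":0},
  {"dx":0,"dy":0,"dz":36,"turn":0},
  {"dx":0,"dy":0,"dz":37,"turn":0},
  {"dx":0,"dy":0,"dz":37.5,"turn":0},
])

```text
time_s: 6.97
eef_pos: [0.4707, -0.3058, 0.0302]
eef_rot: [179.7, 0.2, 92.0]
wrist_force: [0.8, 0.4, -3.9]
finger_gap: 0.014
```

>>> jog_arm([
  {"dx":0,"dy":0,"dz":0.5,"turn":0},
  {"dx":0,"dy":0,"dz":1,"turn":0},
  {"dx":0,"dy":0,"dz":1.5,"turn":0},
  {"dx":0,"dy":0,"dz":2,"turn":0},
  {"dx":0,"dy":0,"dz":2.5,"turn":0},
  {"dx":0,"dy":0,"dz":3,"turn":0},
  {"dx":0,"dy":0,"dz":3,"turn":0},
  {"dx":0,"dy":0,"dz":3,"turn":0},
])

```text
time_s: 7.63
eef_pos: [0.4707, -0.3058, 0.0272]
eef_rot: [179.6, 0.2, 92.0]
wrist_force: [-0.2, -1.4, -4.0]
finger_gap: 0.0139
```

```bash
python3 mv.py .4706 -.3057 .0265 92
```

```text
t 7.63 pos [ 0.4707 -0.3058  0.0272] [1.7965e+02 1.6000e-01 9.1950e+01] F [-0.2 -1.4 -4. ] T [-0.05  0.03 -0.04] gap 0.0139 j [-39.2  37.2  96.8   0.2  45.6 -41.2]
dx 0.1 dy -0.1 dz 0.7 turn -0.0008 rad
```

>>> jog_arm([
  {"dx":0,"dy":0,"dz":0.3,"turn":0},
  {"dx":0,"dy":0,"dz":0.5,"turn":0},
  {"dx":0,"dy":0,"dz":0.8,"turn":0},
  {"dx":0,"dy":0,"dz":1,"turn":0},
  {"dx":0,"dy":0,"dz":1.3,"turn":0},
  {"dx":0,"dy":0,"dz":1.5,"turn":0},
  {"dx":0,"dy":0,"dz":1.5,"turn":0},
  {"dx":0,"dy":0,"dz":1.5,"turn":0},
])

```text
time_s: 8.3
eef_pos: [0.471, -0.3059, 0.0262]
eef_rot: [179.6, 0.2, 92.0]
wrist_force: [-1.0, 2.0, 8.5]
finger_gap: 0.0135
```

```bash
python3 mv.py .4706 -.3057 .0265 92
```

```text
t 8.3 pos [ 0.471  -0.3059  0.0262] [179.62   0.18  91.96] F [-1.   2.   8.5] T [0.41 0.43 0.06] gap 0.0135 j [-39.2  37.3  96.8   0.2  45.5 -41.2]
dx 0.2 dy -0.4 dz -0.3 turn -0.0007 rad
```

>>> jog_arm([
  {"dx":0,"dy":0,"dz":0,"turn":0},
  {"dx":0,"dy":0,"dz":0,"turn":0},
  {"dx":0,"dy":0,"dz":0,"turn":0},
  {"dx":0,"dy":0,"dz":0,"turn":0},
  {"dx":0,"dy":0,"dz":-3,"turn":0},
  {"dx":0,"dy":0,"dz":-12,"turn":0},
  {"dx":0,"dy":0,"dz":-30,"turn":0},
  {"dx":0,"dy":0,"dz":-55,"turn":0},
], grip=45)

```text
time_s: 8.97
eef_pos: [0.4698, -0.3051, 0.0812]
eef_rot: [179.7, 0.1, 92.0]
wrist_force: [-0.2, -0.7, -0.3]
finger_gap: 0.0408
```

```bash
python3 mv.py .6355 -.0115 .22 179.3
```

```text
t 8.97 pos [ 0.4698 -0.3051  0.0812] [1.7973e+02 9.0000e-02 9.1960e+01] F [-0.2 -0.7 -0.3] T [-0.12  0.03 -0.07] gap 0.0408 j [-39.2  32.5  94.7   0.1  52.6 -41.2]
dx 287.6 dy 176.3 dz -138.4 turn -1.5244 rad
```

>>> jog_arm([
  {"dx":0,"dy":0,"dz":-40,"turn":-0.1},
  {"dx":5,"dy":3,"dz":-80,"turn":-0.2},
  {"dx":20,"dy":12,"dz":-115,"turn":-0.3},
  {"dx":50,"dy":30,"dz":-138,"turn":-0.4},
  {"dx":84,"dy":51,"dz":-138,"turn":-0.5},
  {"dx":118,"dy":72,"dz":-138,"turn":-0.6},
  {"dx":152,"dy":93,"dz":-138,"turn":-0.7},
  {"dx":186,"dy":114,"dz":-138,"turn":-0.8},
])

```text
time_s: 9.63
eef_pos: [0.5773, -0.1133, 0.2206]
eef_rot: [179.9, 0.3, 138.1]
wrist_force: [0.6, -1.2, 0.5]
finger_gap: 0.0409
```

```bash
python3 mv.py .6355 -.0115 .2 179.3;python3 - <<'E'
from h import *
from workcell import get_image
d=get_image("side");np.savez("side4.npz",**d);cv2.imwrite("pics/side4.png",cv2.resize(d["pixels"][170:370,250:450],None,fx=3,fy=3,interpolation=2))
E
```

```text
t 9.63 pos [ 0.5773 -0.1133  0.2206] [179.85   0.3  138.06] F [ 0.6 -1.2  0.5] T [-0.06 -0.05  0.01] gap 0.0409 j [-16.9  24.8  82.2   0.   72.7 -65. ]
dx 24.8 dy 114.6 dz 20.8 turn -0.7197 rad
```

View pics/side4.png

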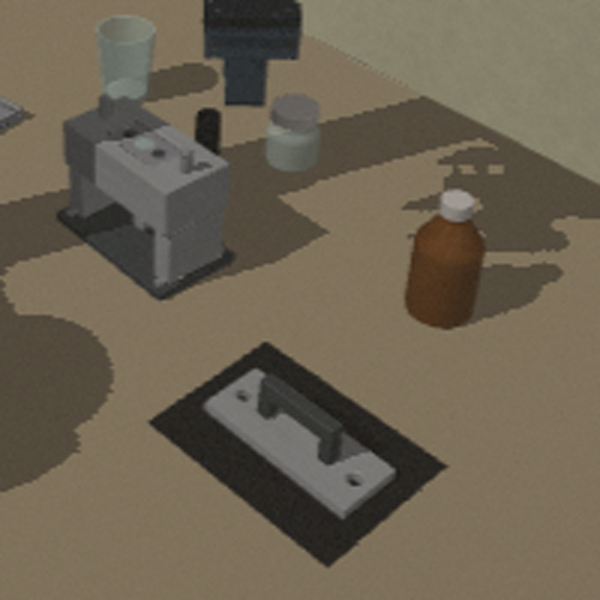

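The picture shows the plate flat in the middle of the mat at about (300,440) in the crop, with the glassware undisturbed. Next I'll go to the knockout grip.

>>> jog_arm([
  {"dx":5,"dy":20,"dz":0,"turn":-0.1},
  {"dx":9,"dy":42,"dz":0,"turn":-0.2},
  {"dx":14,"dy":64,"dz":0,"turn":-0.3},
  {"dx":18,"dy":85,"dz":0,"turn":-0.4},
  {"dx":22,"dy":102,"dz":0,"turn":-0.5},
  {"dx":24.5,"dy":114,"dz":8,"turn":-0.6},
  {"dx":24.5,"dy":114.6,"dz":16,"turn":-0.7},
  {"dx":24.5,"dy":114.6,"dz":20,"turn":-0.72},
])

```text
time_s: 10.35
eef_pos: [0.6373, -0.0046, 0.2007]
eef_rot: [180.0, 0.4, -179.7]
wrist_force: [-0.4, -0.1, -1.0]
finger_gap: 0.041
```

```bash
python3 mv.py .6355 -.0115 .079 179.3;python3 - <<'E'
from h import *
from workcell import get_image
for n in("side","top"):
    d=get_image(n);u,v=map(int,proj(d,(.635,-.011,.14)));cv2.imwrite(f"pics/{n}5.png",cv2.resize(d["pixels"][max(v-50,0):v+50,u-60:u+60],None,fx=5,fy=5,interpolation=2))
E
```

```text
t 10.35 pos [ 0.6373 -0.0046  0.2007] [ 179.96    0.37 -179.68] F [-0.4 -0.1 -1. ] T [0.06 0.05 0.03] gap 0.041 j [ -5.8  29.8  76.5   0.1  73.3 -96.2]
dx 2.6 dy -7.0 dz 121.7 turn 0.0178 rad
```

View pics/side5.png

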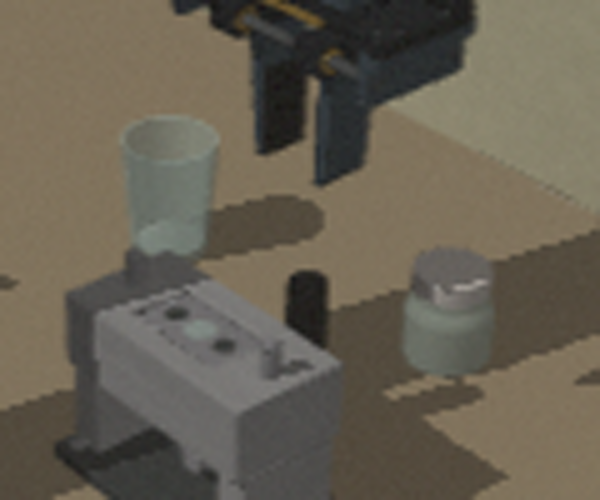

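>>> jog_arm([
  {"dx":2,"dy":-5,"dz":10,"turn":0.018},
  {"dx":2,"dy":-7,"dz":20,"turn":0.018},
  {"dx":2,"dy":-7,"dz":35,"turn":0.018},
  {"dx":2,"dy":-7,"dz":50,"turn":0.018},
  {"dx":2,"dy":-7,"dz":60,"turn":0.018},
  {"dx":2,"dy":-7,"dz":65,"turn":0.018},
  {"dx":2,"dy":-7,"dz":65,"turn":0.018},
  {"dx":2,"dy":-7,"dz":65,"turn":0.018},
], grip=60)

```text
time_s: 11.12
eef_pos: [0.6353, -0.0126, 0.1359]
eef_rot: [180.0, 0.3, 178.8]
wrist_force: [-0.3, -0.1, 1.8]
finger_gap: 0.0546
```

```bash
python3 mv.py .6355 -.0115 .079 179.3;python3 - <<'E'
from h import *
from workcell import get_image
for n in("side","top"):
    d=get_image(n);u,v=map(int,proj(d,(.635,-.011,.14)));cv2.imwrite(f"pics/{n}6.png",cv2.resize(d["pixels"][max(v-50,0):v+50,u-60:u+60],None,fx=5,fy=5,interpolation=2))
E
```

```text
t 11.12 pos [ 0.6353 -0.0126  0.1359] [179.95   0.34 178.77] F [-0.3 -0.1  1.8] T [ 0.04  0.01 -0.01] gap 0.0546 j [ -6.6  33.5  80.9   0.1  65.3 -95.4]
dx 0.2 dy 1.0 dz 56.9 turn -0.0093 rad
```

View pics/side6.png

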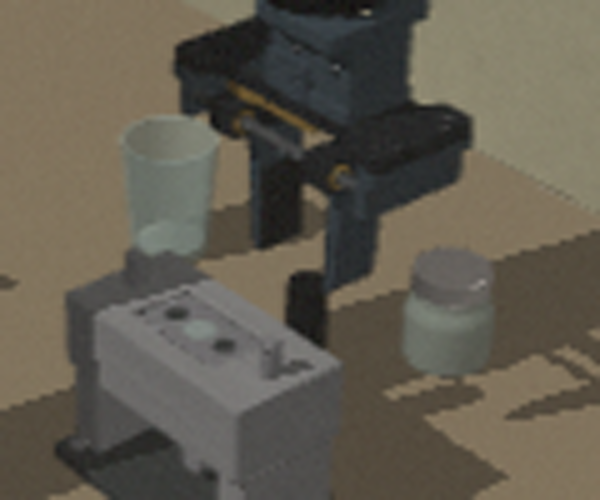

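The fingers straddle the grip in y and are clear of the jar. I'll go down.

>>> jog_arm([
  {"dx":0,"dy":1,"dz":10,"turn":0},
  {"dx":0,"dy":1,"dz":22,"turn":0},
  {"dx":0,"dy":1,"dz":34,"turn":0},
  {"dx":0,"dy":1,"dz":44,"turn":0},
  {"dx":0,"dy":1,"dz":51,"turn":0},
  {"dx":0,"dy":1,"dz":55,"turn":0},
  {"dx":0,"dy":1,"dz":56,"turn":0},
  {"dx":0,"dy":1,"dz":56,"turn":0},
])

```text
time_s: 11.88
eef_pos: [0.6361, -0.0115, 0.0802]
eef_rot: [180.0, 0.4, 178.8]
wrist_force: [0.1, 0.6, 0.7]
finger_gap: 0.0551
```

>>> jog_arm([
  {"dx":0,"dy":0,"dz":0,"turn":0},
  {"dx":0,"dy":0,"dz":0,"turn":0},
  {"dx":0,"dy":0,"dz":0,"turn":0},
  {"dx":0,"dy":0,"dz":0,"turn":0},
  {"dx":0,"dy":0,"dz":0,"turn":0},
  {"dx":0,"dy":0,"dz":0,"turn":0},
  {"dx":0,"dy":0,"dz":0,"turn":0},
  {"dx":0,"dy":0,"dz":0,"turn":0},
], grip=0)

```text
time_s: 12.55
eef_pos: [0.6363, -0.01, 0.0806]
eef_rot: [179.8, 0.4, 178.8]
wrist_force: [0.8, 12.9, 1.6]
finger_gap: 0.0256
```

```bash
python3 mv.py .6355 -.0115 .079 179.3
```

```text
t 12.55 pos [ 0.6363 -0.01    0.0806] [179.85   0.42 178.79] F [ 0.8 12.9  1.6] T [ 2.12 -0.14  0.04] gap 0.0256 j [ -6.4  37.3  83.6   0.2  58.8 -95.3]
dx 0.8 dy -1.6 dz 1.6 turn -0.0089 rad
```

>>> jog_arm([
  {"dx":0,"dy":0.3,"dz":0,"turn":0},
  {"dx":0,"dy":0.3,"dz":-1,"turn":0},
  {"dx":0,"dy":0.3,"dz":-2,"turn":0},
  {"dx":0,"dy":0.3,"dz":-4,"turn":0},
  {"dx":0,"dy":0.3,"dz":-6,"turn":0},
  {"dx":0,"dy":0.3,"dz":-8,"turn":0},
  {"dx":0,"dy":0.3,"dz":-10,"turn":0},
  {"dx":0,"dy":0.3,"dz":-12,"turn":0},
])

```text
time_s: 13.22
eef_pos: [0.6362, -0.0097, 0.0926]
eef_rot: [179.8, 0.4, 178.8]
wrist_force: [4.1, 0.2, -16.2]
finger_gap: 0.0257
```

```bash
python3 mv.py .6363 -.0095 .1126 179.3
```

```text
t 13.22 pos [ 0.6362 -0.0097  0.0926] [179.85   0.4  178.79] F [  4.1   0.2 -16.2] T [-0.25 -0.87  0.03] gap 0.0257 j [ -6.4  36.4  83.    0.2  60.2 -95.3]
dx -0.3 dy 0.3 dz -20.0 turn -0.0089 rad
```

>>> jog_arm([
  {"dx":0,"dy":0,"dz":-3,"turn":0},
  {"dx":0,"dy":0,"dz":-6,"turn":0},
  {"dx":0,"dy":0,"dz":-9,"turn":0},
  {"dx":0,"dy":0,"dz":-12,"turn":0},
  {"dx":0,"dy":0,"dz":-15,"turn":0},
  {"dx":0,"dy":0,"dz":-17,"turn":0},
  {"dx":0,"dy":0,"dz":-18,"turn":0},
  {"dx":0,"dy":0,"dz":-18,"turn":0},
])

```text
time_s: 13.88
eef_pos: [0.6362, -0.0097, 0.111]
eef_rot: [179.8, 0.4, 178.8]
wrist_force: [3.3, 0.2, -7.2]
finger_gap: 0.0252
```

```bash
python3 mv.py .6363 -.0095 .1126 179.3;python3 - <<'E'
from h import *
from workcell import get_image
for n in("side",):
    d=get_image(n);C=cloud(d).reshape(-1,3)
    for nm,c,r in(("block",(.5505,-.010),.012),("nest",(.52,-.03),.008)):
        m=C[(np.hypot(C[:,0]-c[0],C[:,1]-c[1])<r)&(C[:,2]>.09)&(C[:,2]<.17)];print(nm,len(m),np.percentile(m[:,2],[10,50,90]))
    cv2.imwrite("pics/side7.png",cv2.resize(d["pixels"][170:290,240:380],None,fx=5,fy=5,interpolation=2))
E
```

```text
t 13.88 pos [ 0.6362 -0.0097  0.111 ] [179.84   0.44 178.79] F [ 3.3  0.2 -7.2] T [-0.05 -0.56  0.  ] gap 0.0252 j [ -6.4  35.1  82.2   0.2  62.3 -95.2]
dx -0.1 dy 0.2 dz -1.6 turn -0.0090 rad
block 26 [0.14895682 0.15008018 0.15200742]
nest 22 [0.09791512 0.12127114 0.12401071]
```

View pics/side7.png

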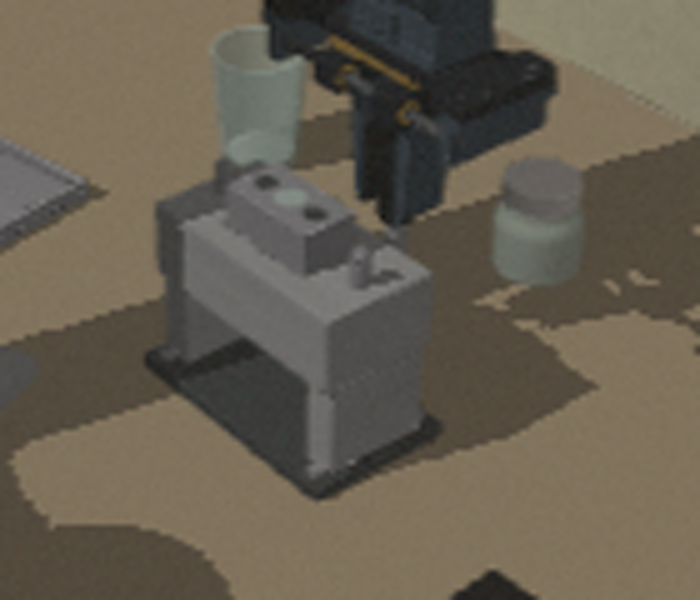

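The block stands proud of the nest at about (290,215) in the crop, its top near z 0.150. I'll lift the last millimetres to the stop.

>>> jog_arm([
  {"dx":0,"dy":0,"dz":-0.5,"turn":0},
  {"dx":0,"dy":0,"dz":-1,"turn":0},
  {"dx":0,"dy":0,"dz":-1.5,"turn":0},
  {"dx":0,"dy":0,"dz":-2,"turn":0},
  {"dx":0,"dy":0,"dz":-2.5,"turn":0},
  {"dx":0,"dy":0,"dz":-3,"turn":0},
  {"dx":0,"dy":0,"dz":-3,"turn":0},
  {"dx":0,"dy":0,"dz":-3,"turn":0},
])

```text
time_s: 14.6
eef_pos: [0.6361, -0.0097, 0.1129]
eef_rot: [179.8, 0.4, 178.8]
wrist_force: [9.6, 0.8, -28.7]
finger_gap: 0.0257
```

```bash
python3 mv.py .6363 -.0095 .1126 179.3
```

```text
t 14.6 pos [ 0.6361 -0.0097  0.1129] [179.84   0.39 178.79] F [  9.6   0.8 -28.7] T [-0.26 -1.72  0.01] gap 0.0257 j [ -6.4  35.   82.1   0.2  62.6 -95.2]
dx -0.2 dy 0.2 dz 0.3 turn -0.0090 rad
```

The force rise to 29 N and a travel of 32.3 mm show that the rod is at its stop. I'll release it.

>>> jog_arm([
  {"dx":0,"dy":0,"dz":-0.5,"turn":0},
  {"dx":0,"dy":0,"dz":-0.5,"turn":0},
  {"dx":0,"dy":0,"dz":-0.5,"turn":0},
  {"dx":0,"dy":0,"dz":-0.5,"turn":0},
  {"dx":0,"dy":0,"dz":-0.5,"turn":0},
  {"dx":0,"dy":0,"dz":-0.5,"turn":0},
  {"dx":0,"dy":0,"dz":-0.5,"turn":0},
  {"dx":0,"dy":0,"dz":-0.5,"turn":0},
], grip=60)

```text
time_s: 15.27
eef_pos: [0.636, -0.0097, 0.1135]
eef_rot: [179.8, 0.4, 178.8]
wrist_force: [-0.2, 0.4, -0.2]
finger_gap: 0.0544
```

>>> jog_arm([
  {"dx":0,"dy":0,"dz":-8,"turn":0},
  {"dx":0,"dy":0,"dz":-20,"turn":0},
  {"dx":0,"dy":0,"dz":-40,"turn":0},
  {"dx":0,"dy":0,"dz":-60,"turn":0},
  {"dx":0,"dy":0,"dz":-80,"turn":0},
  {"dx":0,"dy":0,"dz":-95,"turn":0.05},
  {"dx":0,"dy":0,"dz":-100,"turn":0.15},
  {"dx":0,"dy":0,"dz":-100,"turn":0.25},
])

```text
time_s: 15.93
eef_pos: [0.6364, -0.01, 0.2169]
eef_rot: [179.7, 0.6, 164.2]
wrist_force: [0.4, -0.0, -0.2]
finger_gap: 0.0549
```

```bash
python3 mv.py .551 -.0105 .2 89.3;python3 - <<'E'
from h import *
from workcell import get_image
d=get_image("side");C=cloud(d).reshape(-1,3)
m=C[(abs(C[:,0]-.55)<.05)&(abs(C[:,1]+.01)<.06)&(C[:,2]>.143)&(C[:,2]<.16)];print("blocktop",len(m),rect(m),np.median(m[:,2]))
m=C[(abs(C[:,0]-.636)<.03)&(abs(C[:,1]+.01)<.03)&(C[:,2]>.1)&(C[:,2]<.17)];print("grip",len(m),np.percentile(m[:,2],[50,95]))
cv2.imwrite("pics/side8.png",cv2.resize(d["pixels"][150:290,240:380],None,fx=4,fy=4,interpolation=2))
E
```

```text
t 15.93 pos [ 0.6364 -0.01    0.2169] [179.7    0.58 164.2 ] F [ 0.4 -0.  -0.2] T [ 0.01 -0.03  0.02] gap 0.0549 j [ -6.4  28.8  75.7   0.2  74.9 -80.6]
dx 82.2 dy -23.8 dz 15.9 turn 1.3073 rad
blocktop 257 ((550.9052734375, -10.846580505371094), (117.91804504394531, 43.582584381103516), 88.18807220458984) 0.1512739345349332
grip 136 [0.13461834 0.15411884]
```

View pics/side8.png

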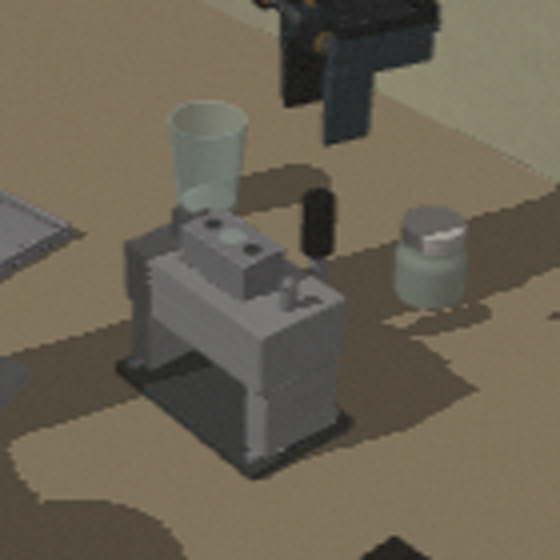

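The rod grip is up, its top near z 0.154. The block top is at z 0.151, centred near (0.551, −0.010), window upwards. Next I'll go above the block.

>>> jog_arm([
  {"dx":10,"dy":-3,"dz":0,"turn":0.11},
  {"dx":24,"dy":-7,"dz":0,"turn":0.22},
  {"dx":38,"dy":-11,"dz":0,"turn":0.33},
  {"dx":52,"dy":-15,"dz":0,"turn":0.44},
  {"dx":66,"dy":-19,"dz":0,"turn":0.55},
  {"dx":76,"dy":-22,"dz":0,"turn":0.66},
  {"dx":82,"dy":-24,"dz":0,"turn":0.77},
  {"dx":82,"dy":-24,"dz":0,"turn":0.88},
], grip=75)

```text
time_s: 16.65
eef_pos: [0.5493, -0.0101, 0.2159]
eef_rot: [179.4, 0.1, 113.1]
wrist_force: [-0.0, 0.3, 0.5]
finger_gap: 0.0684
```

>>> jog_arm([
  {"dx":0,"dy":0,"dz":0,"turn":0.1},
  {"dx":0,"dy":0,"dz":0,"turn":0.2},
  {"dx":0,"dy":0,"dz":0,"turn":0.3},
  {"dx":0,"dy":0,"dz":0,"turn":0.4},
  {"dx":0,"dy":0,"dz":0,"turn":0.4},
  {"dx":0,"dy":0,"dz":0,"turn":0.4},
  {"dx":0,"dy":0,"dz":0,"turn":0.4},
  {"dx":0,"dy":0,"dz":0,"turn":0.4},
])

```text
time_s: 17.32
eef_pos: [0.5493, -0.01, 0.2161]
eef_rot: [179.4, -0.1, 90.4]
wrist_force: [-0.2, 0.0, 1.0]
finger_gap: 0.0685
```

```bash
python3 mv.py .551 -.0095 .17 89.3
```

```text
t 17.32 pos [ 0.5493 -0.01    0.2161] [ 1.7943e+02 -1.3000e-01  9.0410e+01] F [-0.2  0.   1. ] T [-0.12  0.05  0.03] gap 0.0685 j [-7.4 21.8 88.2  0.2 69.5 -7.9]
dx 0.4 dy 1.2 dz 46.2 turn 0.0194 rad
```

>>> jog_arm([
  {"dx":0.4,"dy":1.5,"dz":10,"turn":0.019},
  {"dx":0.4,"dy":1.5,"dz":30,"turn":0.019},
  {"dx":0.4,"dy":1.5,"dz":50,"turn":0.019},
  {"dx":0.4,"dy":1.5,"dz":65,"turn":0.019},
  {"dx":0.4,"dy":1.5,"dz":75,"turn":0.019},
  {"dx":0.4,"dy":1.5,"dz":82,"turn":0.019},
  {"dx":0.4,"dy":1.5,"dz":86,"turn":0.019},
  {"dx":0.4,"dy":1.5,"dz":87,"turn":0.019},
])

```text
time_s: 17.98
eef_pos: [0.5516, -0.0094, 0.1287]
eef_rot: [179.5, -0.1, 89.3]
wrist_force: [-0.2, 0.5, 0.4]
finger_gap: 0.0684
```

```bash
python3 mv.py .551 -.0095 .126 89.3
python3 - <<'E'
from h import *
from workcell import get_image
d=get_image("side");cv2.imwrite("pics/side9.png",cv2.resize(d["pixels"][150:290,240:380],None,fx=4,fy=4,interpolation=2))
E
```

```text
t 17.98 pos [ 0.5516 -0.0094  0.1287] [ 1.7947e+02 -1.4000e-01  8.9330e+01] F [-0.2  0.5  0.4] T [-0.06  0.01  0.04] gap 0.0684 j [-7.3 28.  93.7  0.2 57.8 -6.8]
dx -0.1 dy -0.6 dz 2.7 turn 0.0005 rad
```

View pics/side9.png

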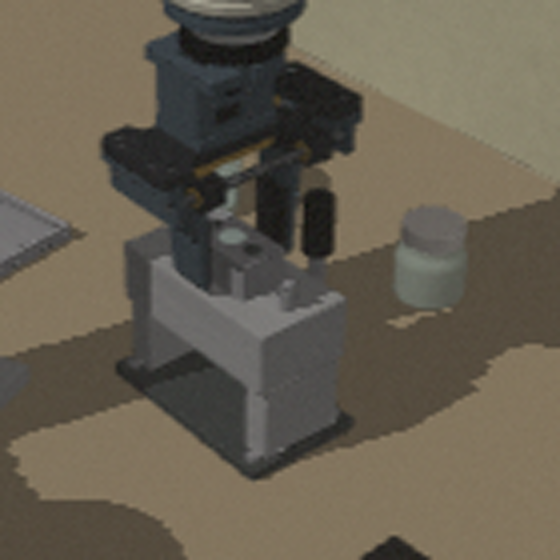

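The fingers are either side of the block and just above the nest top. I'll go down 2 mm more and close.

>>> jog_arm([
  {"dx":0,"dy":-0.6,"dz":1,"turn":0},
  {"dx":0,"dy":-0.6,"dz":2,"turn":0},
  {"dx":0,"dy":-0.6,"dz":2.5,"turn":0},
  {"dx":0,"dy":-0.6,"dz":2.5,"turn":0},
  {"dx":0,"dy":-0.6,"dz":2.5,"turn":0},
  {"dx":0,"dy":-0.6,"dz":2.5,"turn":0},
  {"dx":0,"dy":-0.6,"dz":2.5,"turn":0},
  {"dx":0,"dy":-0.6,"dz":2.5,"turn":0},
])

```text
time_s: 18.7
eef_pos: [0.5513, -0.0094, 0.1266]
eef_rot: [179.4, -0.1, 89.3]
wrist_force: [-0.2, -0.7, -0.8]
finger_gap: 0.0687
```

>>> jog_arm([
  {"dx":0,"dy":0,"dz":0,"turn":0},
  {"dx":0,"dy":0,"dz":0,"turn":0},
  {"dx":0,"dy":0,"dz":0,"turn":0},
  {"dx":0,"dy":0,"dz":0,"turn":0},
  {"dx":0,"dy":0,"dz":0,"turn":0},
  {"dx":0,"dy":0,"dz":0,"turn":0},
  {"dx":0,"dy":0,"dz":0,"turn":0},
  {"dx":0,"dy":0,"dz":0,"turn":0},
], grip=0)

```text
time_s: 19.37
eef_pos: [0.5512, -0.0094, 0.1266]
eef_rot: [179.4, -0.1, 89.3]
wrist_force: [-0.2, 0.3, -0.4]
finger_gap: 0.0401
```

```bash
python3 mv.py .551 -.0095 .126 89.3
```

```text
t 19.37 pos [ 0.5512 -0.0094  0.1266] [ 1.7944e+02 -1.4000e-01  8.9330e+01] F [-0.2  0.3 -0.4] T [-0.08  0.2  -0.01] gap 0.0401 j [-7.3 28.1 93.9  0.2 57.4 -6.8]
dx -0.1 dy -0.2 dz 0.6 turn 0.0005 rad
```

>>> jog_arm([
  {"dx":0,"dy":0,"dz":-1,"turn":0},
  {"dx":0,"dy":0,"dz":-3,"turn":0},
  {"dx":0,"dy":0,"dz":-6,"turn":0},
  {"dx":0,"dy":0,"dz":-10,"turn":0},
  {"dx":0,"dy":0,"dz":-15,"turn":0},
  {"dx":0,"dy":0,"dz":-22,"turn":0},
  {"dx":0,"dy":0,"dz":-34,"turn":0},
  {"dx":0,"dy":0,"dz":-46,"turn":0},
])

```text
time_s: 20.03
eef_pos: [0.5506, -0.0095, 0.1735]
eef_rot: [179.4, -0.1, 89.3]
wrist_force: [0.5, 0.1, -3.2]
finger_gap: 0.04
```

>>> jog_arm([
  {"dx":0,"dy":0,"dz":-12,"turn":0},
  {"dx":0,"dy":0,"dz":-24,"turn":0},
  {"dx":0,"dy":0,"dz":-34,"turn":0},
  {"dx":0,"dy":0,"dz":-40,"turn":0},
  {"dx":0,"dy":0,"dz":-42,"turn":0},
  {"dx":0,"dy":0,"dz":-42,"turn":0},
  {"dx":0,"dy":0,"dz":-42,"turn":0},
  {"dx":0,"dy":0,"dz":-42,"turn":0},
])

```text
time_s: 20.7
eef_pos: [0.5498, -0.0096, 0.2149]
eef_rot: [179.5, -0.2, 89.3]
wrist_force: [0.7, 0.2, -2.6]
finger_gap: 0.0398
```

```bash
python3 mv.py .5127 .3327 .1 99
python3 - <<'E'
from h import *
from workcell import get_image
d=get_image("side");cv2.imwrite("pics/side10.png",cv2.resize(d["pixels"][150:290,180:380],None,fx=4,fy=4,interpolation=2))
t=get_image("top");C=cloud(t);q=C.reshape(-1,3);m=q[(abs(q[:,0]-.513)<.12)&(abs(q[:,1]-.333)<.11)&(q[:,2]>.009)&(q[:,2]<.022)];print(rect(m),len(m))
E
```

```text
t 20.7 pos [ 0.5498 -0.0096  0.2149] [ 1.7951e+02 -1.5000e-01  8.9330e+01] F [ 0.7  0.2 -2.6] T [-0.07  0.08  0.04] gap 0.0398 j [-7.4 21.9 88.1  0.2 69.5 -6.8]
dx 341.5 dy -42.1 dz 115.4 turn -0.1688 rad
((506.0129699707031, 328.1231384277344), (175.62413024902344, 197.41282653808594), 0.6937673687934875) 554
```

View pics/side10.png

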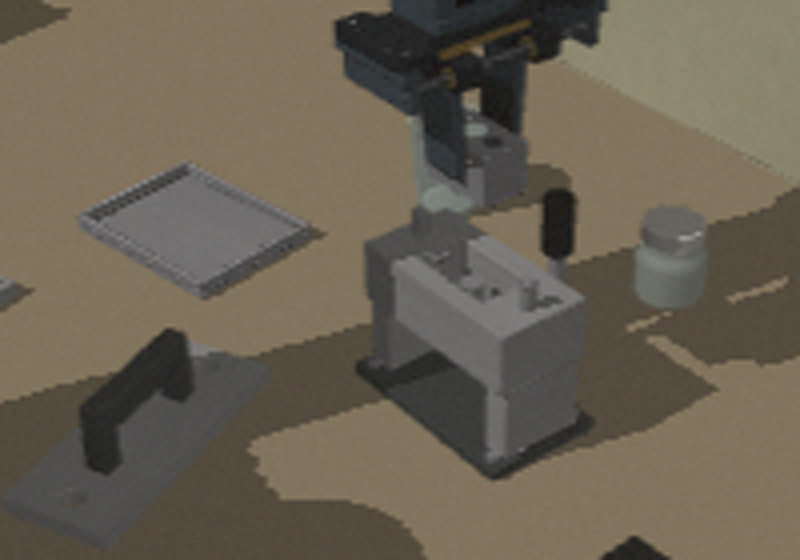

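The block is out, window up, and level. The tray is at about (195,230) in the crop. I'll carry it there.

>>> jog_arm([
  {"dx":12,"dy":-2,"dz":0,"turn":-0.02},
  {"dx":32,"dy":-4,"dz":0,"turn":-0.04},
  {"dx":62,"dy":-8,"dz":0,"turn":-0.06},
  {"dx":98,"dy":-12,"dz":0,"turn":-0.09},
  {"dx":136,"dy":-17,"dz":0,"turn":-0.12},
  {"dx":174,"dy":-21,"dz":0,"turn":-0.15},
  {"dx":212,"dy":-26,"dz":10,"turn":-0.169},
  {"dx":245,"dy":-30,"dz":25,"turn":-0.169},
])

```text
time_s: 21.47
eef_pos: [0.5227, 0.239, 0.191]
eef_rot: [179.4, -0.1, 99.2]
wrist_force: [0.7, -0.3, -2.1]
finger_gap: 0.0404
```

```bash
python3 mv.py .5127 .3327 .06 99
```

```text
t 21.47 pos [0.5227 0.239  0.191 ] [ 1.7936e+02 -1.1000e-01  9.9170e+01] F [ 0.7 -0.3 -2.1] T [-0.09 -0.02  0.03] gap 0.0404 j [18.6 25.3 86.6  0.  67.5  9.4]
dx 93.9 dy 3.6 dz 131.3 turn 0.0030 rad
```

>>> jog_arm([
  {"dx":30,"dy":1,"dz":15,"turn":0},
  {"dx":60,"dy":2,"dz":32,"turn":0},
  {"dx":82,"dy":3,"dz":54,"turn":0},
  {"dx":94,"dy":3.6,"dz":78,"turn":0},
  {"dx":94,"dy":3.6,"dz":100,"turn":0},
  {"dx":94,"dy":3.6,"dz":118,"turn":0},
  {"dx":94,"dy":3.6,"dz":128,"turn":0},
  {"dx":94,"dy":3.6,"dz":131,"turn":0},
])

```text
time_s: 22.13
eef_pos: [0.5114, 0.3328, 0.0585]
eef_rot: [179.5, -0.1, 99.2]
wrist_force: [0.5, -0.3, -2.0]
finger_gap: 0.0397
```

```bash
python3 mv.py .5127 .3327 .0206 99
python3 - <<'E'
from h import *
from workcell import get_image
d=get_image("side");cv2.imwrite("pics/side11.png",cv2.resize(d["pixels"][130:270,130:330],None,fx=4,fy=4,interpolation=2))
E
```

```text
t 22.13 pos [0.5114 0.3328 0.0585] [ 1.7952e+02 -6.0000e-02  9.9220e+01] F [ 0.5 -0.3 -2. ] T [-0.07  0.12  0.02] gap 0.0397 j [27.5 37.3 88.5 -0.1 53.7 18.4]
dx -0.3 dy 0.9 dz 37.9 turn 0.0038 rad
```

View pics/side11.png

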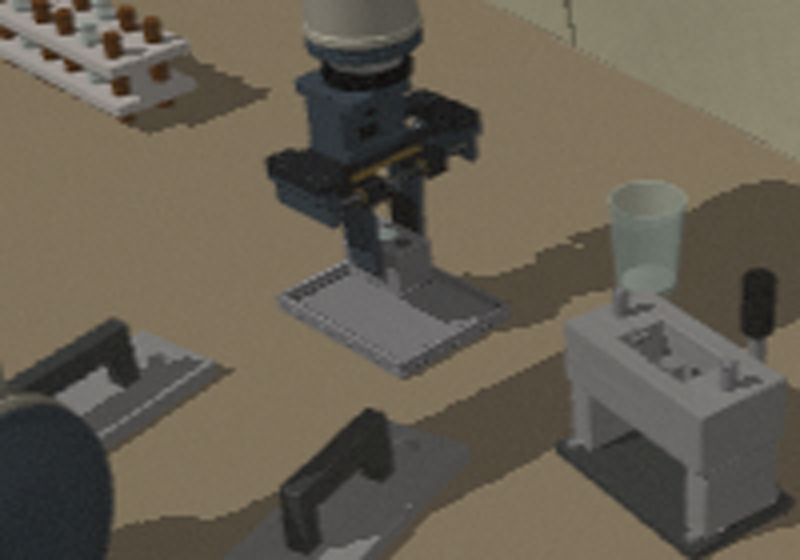

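The block is above the tray's middle. I'll lower it gently.

>>> jog_arm([
  {"dx":0,"dy":1,"dz":8,"turn":0},
  {"dx":0,"dy":1,"dz":17,"turn":0},
  {"dx":0,"dy":1,"dz":24,"turn":0},
  {"dx":0,"dy":1,"dz":28,"turn":0},
  {"dx":0,"dy":1,"dz":31,"turn":0},
  {"dx":0,"dy":1,"dz":33,"turn":0},
  {"dx":0,"dy":1,"dz":34,"turn":0},
  {"dx":0,"dy":1,"dz":34.5,"turn":0},
])

```text
time_s: 22.85
eef_pos: [0.5133, 0.333, 0.0247]
eef_rot: [179.5, -0.1, 99.2]
wrist_force: [0.6, -0.0, -2.6]
finger_gap: 0.0396
```

>>> jog_arm([
  {"dx":0,"dy":0,"dz":0.5,"turn":0},
  {"dx":0,"dy":0,"dz":1,"turn":0},
  {"dx":0,"dy":0,"dz":1.5,"turn":0},
  {"dx":0,"dy":0,"dz":2,"turn":0},
  {"dx":0,"dy":0,"dz":2.5,"turn":0},
  {"dx":0,"dy":0,"dz":2.5,"turn":0},
  {"dx":0,"dy":0,"dz":2.5,"turn":0},
  {"dx":0,"dy":0,"dz":2.5,"turn":0},
])

```text
time_s: 23.52
eef_pos: [0.5134, 0.333, 0.0222]
eef_rot: [179.5, -0.1, 99.2]
wrist_force: [-0.1, 1.1, -2.3]
finger_gap: 0.0398
```

```bash
python3 mv.py .5127 .3327 .0206 99
```

```text
t 23.52 pos [0.5134 0.333  0.0222] [ 1.7945e+02 -8.0000e-02  9.9190e+01] F [-0.1  1.1 -2.3] T [-0.06  0.05  0.02] gap 0.0398 j [27.4 40.3 89.5 -0.1 49.6 18.3]
dx -0.2 dy -0.7 dz 1.6 turn 0.0033 rad
```

>>> jog_arm([
  {"dx":0,"dy":0,"dz":0.3,"turn":0},
  {"dx":0,"dy":0,"dz":0.6,"turn":0},
  {"dx":0,"dy":0,"dz":0.9,"turn":0},
  {"dx":0,"dy":0,"dz":1.2,"turn":0},
  {"dx":0,"dy":0,"dz":1.5,"turn":0},
  {"dx":0,"dy":0,"dz":1.7,"turn":0},
  {"dx":0,"dy":0,"dz":1.7,"turn":0},
  {"dx":0,"dy":0,"dz":1.7,"turn":0},
])

```text
time_s: 24.18
eef_pos: [0.5133, 0.333, 0.0207]
eef_rot: [179.4, -0.1, 99.2]
wrist_force: [-2.5, -2.1, 5.3]
finger_gap: 0.0399
```

```bash
python3 mv.py .5127 .3327 .0206 99
```

```text
t 24.18 pos [0.5133 0.333  0.0207] [ 1.7945e+02 -8.0000e-02  9.9190e+01] F [-2.5 -2.1  5.3] T [-0.28  0.4   0.  ] gap 0.0399 j [27.4 40.4 89.6 -0.1 49.4 18.3]
dx -0.2 dy -0.7 dz 0.1 turn 0.0034 rad
```

>>> jog_arm([
  {"dx":0,"dy":0,"dz":0,"turn":0},
  {"dx":0,"dy":0,"dz":0,"turn":0},
  {"dx":0,"dy":0,"dz":0,"turn":0},
  {"dx":0,"dy":0,"dz":0,"turn":0},
  {"dx":0,"dy":0,"dz":0,"turn":0},
  {"dx":0,"dy":0,"dz":-5,"turn":0},
  {"dx":0,"dy":0,"dz":-15,"turn":0},
  {"dx":0,"dy":0,"dz":-35,"turn":0},
], grip=70)

```text
time_s: 24.85
eef_pos: [0.512, 0.3324, 0.0552]
eef_rot: [179.6, -0.0, 99.2]
wrist_force: [-0.7, 0.2, 0.1]
finger_gap: 0.0638
```

>>> jog_arm([
  {"dx":0,"dy":0,"dz":-35,"turn":0},
  {"dx":0,"dy":0,"dz":-70,"turn":0},
  {"dx":0,"dy":0,"dz":-105,"turn":0},
  {"dx":0,"dy":0,"dz":-140,"turn":0},
  {"dx":0,"dy":0,"dz":-165,"turn":0},
  {"dx":0,"dy":0,"dz":-180,"turn":0},
  {"dx":0,"dy":0,"dz":-180,"turn":0},
  {"dx":0,"dy":0,"dz":-180,"turn":0},
])

```text
time_s: 25.52
eef_pos: [0.511, 0.3322, 0.2365]
eef_rot: [179.5, -0.1, 99.2]
wrist_force: [1.2, 0.2, 0.3]
finger_gap: 0.0642
```

```bash
python3 mv.py .5127 .3327 .0206 99
python3 - <<'E'
from h import *
from workcell import get_image
for n in("side","top"):
    d=get_image(n);cv2.imwrite(f"pics/{n}12.png",d["pixels"])
    q=cloud(d).reshape(-1,3)
    m=q[(abs(q[:,0]-.513)<.05)&(abs(q[:,1]-.333)<.06)&(q[:,2]>.036)&(q[:,2]<.06)];print(n,"block top",len(m),rect(m) if len(m) else 0,np.percentile(m[:,2],[5,50,95]) if len(m) else 0)
    m=q[(abs(q[:,0]-.636)<.03)&(abs(q[:,1]+.01)<.03)&(q[:,2]>.1)&(q[:,2]<.17)];print("grip z",np.percentile(m[:,2],95))
    m=q[(abs(q[:,0]-.47)<.06)&(abs(q[:,1]+.306)<.095)&(q[:,2]>.0085)&(q[:,2]<.02)];print("plate",rect(m),np.percentile(m[:,2],[5,50,95]))
d=get_image("side");cv2.imwrite("pics/side13.png",cv2.resize(d["pixels"][160:300,170:370],None,fx=4,fy=4,interpolation=2))
E
```

```text
t 25.52 pos [0.511  0.3322 0.2365] [ 1.7949e+02 -7.0000e-02  9.9190e+01] F [1.2 0.2 0.3] T [-0.1   0.05  0.03] gap 0.0642 j [27.5 25.6 78.1 -0.1 75.8 18.3]
dx -0.0 dy -0.2 dz 215.9 turn 0.0033 rad
side block top 167 ((514.10302734375, 330.73480224609375), (42.769344329833984, 76.03553771972656), 7.425708293914795) [0.03709043 0.04519833 0.04780049]
grip z 0.15283258675351763
plate ((472.0890808105469, -305.3425598144531), (67.65484619140625, 158.40216064453125), 2.180837392807007) [0.01063118 0.01350466 0.01631411]
top block top 324 ((514.1261596679688, 328.3821105957031), (40.360721588134766, 65.29438781738281), 9.817512512207031) [0.03930569 0.04439571 0.04896103]
grip z 0.15477150002048606
plate ((469.80157470703125, -305.4649963378906), (189.3679656982422, 115.2607650756836), 88.91587829589844) [0.00910001 0.0128064  0.01744951]
```

View pics/side13.png

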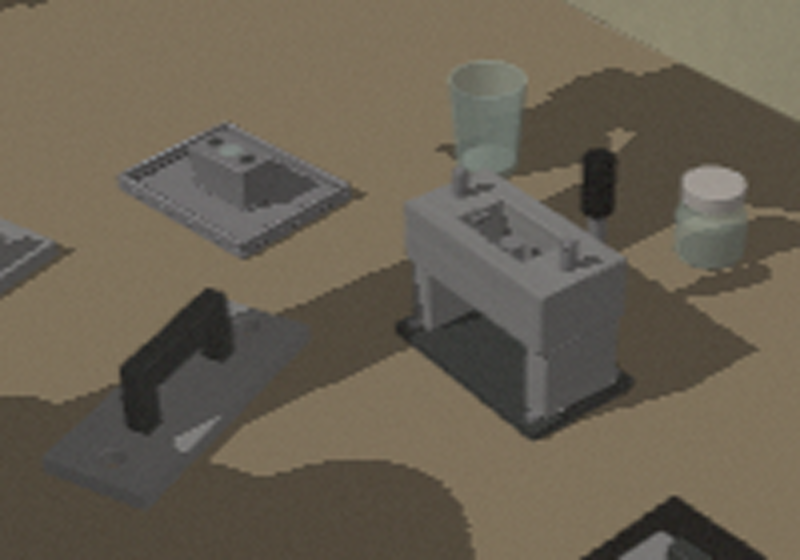

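View pics/top12.png

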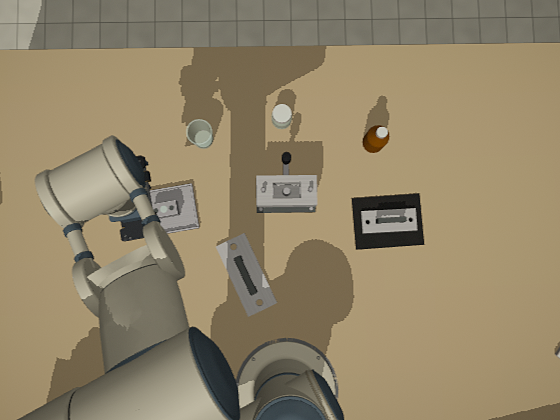

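The block lies flat in the tray, window up (crop (230,165)), with its top at z 0.045. The plate lies on the mat (388,220 in the top view), the rod is still up, and the glassware hasn't moved. The gripper is clear of everything, so I'm handing in.

```bash
python3 -c "
from workcell import ctrl
print(ctrl.job_done())"
```

```text
the job is handed in; nothing more can be done
None
```

The whole job is done and handed in; the clock stood at about 25.5 s of the 72 s at the last move.

**What I did:**
- **Plate:** I lifted it straight up off the dowels and laid it on the mat, with about 8.5 N at contact.
- **Rod:** I raised it by its grip to the stop. The travel was 32.3 mm, and the wrist force rose to about 29 N there.
- **Block:** I took it from the nest and set it in the tray, with about 5 N at contact.

**What the last checks showed:**
- **Plate:** It lies flat and centred on the mat, its top at z about 0.013 m.
- **Rod:** It stayed up, with the top of the grip at about 0.153 to 0.155 m against 0.123 m at the start.
- **Block:** It stands in the middle of the tray, window upwards, its top at z about 0.045 m.
- **Surroundings:** The glassware and the tray look unmoved, and the open gripper is well clear.

**Disagreements:**
- **Side force on the rod grip:** It reached about 13 N as I closed on the grip, because I had its y position about 1.5 mm off. I corrected this before lifting.
- **Tool tilt:** It drifted to about 0.6 degrees, and the interface could not correct it.
- **Plate outline, top view:** That measurement came out at 189 x 115 mm, larger than the plate, probably because other points were caught in it. The side view gave 158 x 68 mm, which fits.

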